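# Find the housing with the loose piece by shaking

## Robot

A 6-joint arm with a two-finger parallel gripper is mounted at the origin on a cart in front of the work surface, level with it; the furniture and walls round the work are solid. World frame = base frame: x ahead of the robot, y to its left, z up, the work surface at z = 0. Lengths are in mm, angles in rad, forces in N, time in s.
With the tool pointing down it reaches from about 400 to 925 mm from the base axis. Payload 12.5 kg.
Tool frame: the origin (TCP) lies on the mounting face of the last link; the fingertips stand 190 mm ahead of it and the grasp point (between the pads) lies 171 mm ahead of it; z points along the fingers, y is the line along which they close (so a half turn about z gives the same grasp; the last joint's range is limited). The gripper opens to 95 mm and grips with 3 to 60 N. Pads are 20 mm wide; open, the fingers measure 119 mm over their backs; the gripper's body (75 mm by 180 mm) begins 59 mm behind the grasp point.
Start: joints at [-1.211, 0.491, 1.559, -0, 1.092, -0.106], TCP at [280.729, -558.405, 404.761] pointing down, gripper open.
Joint ranges: [-3.1, 3.1], [-0.84, 2.19], [0.05, 2.79], [-1.13, 4.28], [0.06, 2.93], [-2.69, 2.69]. Speed limits (rad/s): [2.22, 2.22, 2.79, 3.14, 3.14, 3.14].

## Interface

Orientations are given as [roll, pitch, yaw] about the fixed x, y, z axes, in that order (R = Rz(yaw) Ry(pitch) Rx(roll)).
In Python, from cell import env gives the robot as it stands.
- The arm moves only by the tool carry_out, never from a script. Its argument "series" is a list of rows, each a list of 5 numbers: the shift along the tool's x, y, z in m, then the turn about the tool's z in degrees, then the opening, from 0 (shut) to 1 (fully open). A call has 1 to 20 rows; each row is the pose to reach, as a shift and turn from the pose commanded when the call began, along the tool's axes at that moment; what a row does not reach only later rows make up. A row lasts 1/8 s, in which the tool goes at most 62.5 mm and 10.7 degrees, less where a joint would pass 70% of its speed; a pose out of reach is approached as far as the arm can. A call with a gripper value outside its range is refused whole. The fingers move at their own pace and stop on an object; the grip force is fixed at half the most. Time passes only in rows, so rows that repeat a pose let the fingers close. It gives the time, the measured TCP pose, the force, the opening and the grip force at its end, in the units of the state.
- env.state(): the state, without advancing time (a new reading comes with each control period).
- env.read_camera(name): name is "side" or "top" or "wrist"; returns (picture, depth): 420x560x3 uint8, red, green, blue; 420x560 float32, mm along the optical axis (not along the pixel's ray), 0 where there is no reading.
- env.get_calibration(name): a dict with "intrinsics" (3x3 intrinsics, pixels), "D" ([k1, k2, p1, p2, k3] as OpenCV has them; the pictures are not rectified), "cam_to_world" (4x4, takes a point from camera to world coordinates); the wrist camera has in their place "T_tool_cam" (4x4, takes a point from camera to tool coordinates, whose origin is the TCP and whose axes are the flange's). Camera axes: x right, y up, looking along -z (the intrinsics and any distortion apply to the point x, -y, -z); pixel columns grow to the right and rows downward; lengths in mm; the calibration is good to about 2 mm. A picture is of the moment at which its call begins: read the wrist's pose just before it. get_calibration takes no time and is no camera call.
- env.job_done(): hands the job in; it is judged then, once.
The state is a dict: "t": time; "joints": joint angles; "qvel": joint speeds; "tau": joint torques, N m; "eef_pos": TCP position; "tcp_rot": TCP orientation; "ft_force": force on the tool from outside, world axes, zero at the start; "moment": the same for the moment, N m; "opening": opening from 0.0 (shut) to 1.0 (fully open); "grip_force": force on a finger pad.
Only numpy, scipy, OpenCV 4.12 (cv2) and the standard library are available. Lean on these libraries where they do the work, as an engineer would, in place of code of your own. Each camera call takes 0.05 s, during which the arm holds its last target. There are 200 camera calls.

## Task

One of the three sealed aluminium housings on the bench has a loose piece inside. Lift them one at a time, shake or rock each gently end to end to feel for the piece sliding inside, and gently set the one that has it flat, lid up, centred in the grey reject tray. Put the sound ones back flat where they lay, and leave everything else on the bench alone.

Things in the scene. Friction and masses are not known exactly. Their poses are not given: they have to be found in the camera images.
- housing_0_mid (a point): centre, 20 mm above the underside, of one of three outwardly identical sealed bare-aluminium housings, 112 mm long (x), 46 wide (y), 40 high (z), flat on the bench, screwed lid up; a black 10 mm stub marks the +x end. Grasp across the 46 mm width at mid-length. Empty it weighs 0.18 to 0.35 kg, each differently: weight does not tell
- housing_0: the housing of housing_0_mid; origin under its centre, same axes. Inside each housing is a closed channel 100 mm long along x, 30 wide. In exactly one, a different one each time, a loose 0.11 kg metal bush, 26 mm round, lies at mid-length and can slide 37 mm either way; level and still, it stays put
- housing_1_mid (a point): centre, 20 mm above the underside, of one of three outwardly identical sealed bare-aluminium housings, 112 mm long (x), 46 wide (y), 40 high (z), flat on the bench, screwed lid up; a black 10 mm stub marks the +x end. Grasp across the 46 mm width at mid-length. Empty it weighs 0.18 to 0.35 kg, each differently: weight does not tell
- housing_1: the housing of housing_1_mid; origin under its centre, same axes. The bush's sliding friction is 0.12 to 0.18: it slides if its housing is tipped end-down over 11 degrees, or shaken lengthwise over 1.8 m/s2; at 25 degrees it runs from end to end within 0.4 s
- housing_2_mid (a point): centre, 20 mm above the underside, of one of three outwardly identical sealed bare-aluminium housings, 112 mm long (x), 46 wide (y), 40 high (z), flat on the bench, screwed lid up; a black 10 mm stub marks the +x end. Grasp across the 46 mm width at mid-length. Empty it weighs 0.18 to 0.35 kg, each differently: weight does not tell
- housing_2: the housing of housing_2_mid; origin under its centre, same axes. When a bush moves from one end to the other, the moment on the hand about the width axis (y) changes by 0.08 N m, compared level with level; in a sound housing it does not change
- tray: grey open reject tray fixed on the bench, 176 mm (x) by 116 mm (y) outside, floor and walls 4 mm thick, walls 12 mm high in all; inside 168 by 108 mm; origin at the centre of its underside, z up; its floor's top is 4 mm above the bench. The 150 mm high supply behind the housings reaches forward to x 0.53 at y 0.13: carry things round its front corner
- cutter: side cutter, 121 mm long, lying flat; a bystander; origin at the centre of its underside
- tape: roll of grey tape, 62 mm across, 18 mm high, lying flat; a bystander; origin at the centre of its underside
- heatsink: small finned aluminium heat sink, 36x44x20 mm; a bystander; origin at the centre of its underside
- marker: black marker pen, 134 mm long; a bystander; origin at the centre of its underside
- banana: black banana plug, 58 mm long, 12 mm thick, lying beside the housings; a bystander; origin at the centre of its underside
- stick: small black memory stick, 51x18x8 mm, lying beside the housings; a bystander; origin at the centre of its underside

How it is judged (in metres and radians):
On the way:
1. the housing with the loose piece is lifted at least 50 mm and rocked or shaken so that the piece slides at least 15 mm from the middle (((distance between slug_metal and housing_0_mid below 0.05 m and height (world z) of housing_0_mid above 0.07 m and (x of slug_metal in the frame of housing_0_mid above 0.015 m or x of slug_metal in the frame of housing_0_mid below -0.015 m)) or (distance between slug_metal and housing_1_mid below 0.05 m and height (world z) of housing_1_mid above 0.07 m and (x of slug_metal in the frame of housing_1_mid above 0.015 m or x of slug_metal in the frame of housing_1_mid below -0.015 m)) or (distance between slug_metal and housing_2_mid below 0.05 m and height (world z) of housing_2_mid above 0.07 m and (x of slug_metal in the frame of housing_2_mid above 0.015 m or x of slug_metal in the frame of housing_2_mid below -0.015 m)))), for 0.04 s.
At the end, for the whole second after the job is handed in: the housing that holds the loose piece lies flat, lid up, on the floor of the reject tray, its centre within 20 mm of the tray's centre both along and across, at rest; the other two lie flat, lid up, on the bench, each within 40 mm of where it lay at the start (((distance between slug_metal and housing_0_mid below 0.05 m and x of housing_0_mid in the frame of tray between -0.02 and 0.02 m and y of housing_0_mid in the frame of tray between -0.02 and 0.02 m and z of housing_0_mid in the frame of tray between 0.019 and 0.029 m and angle between each of housing_0_mid, housing_1_mid, housing_2_mid's own z axis and vertical below 0.06 rad and linear speed of housing_0 below 0.02 m/s and distance of each of housing_1_mid, housing_2_mid from where it was at the start of the episode below 0.04 m and height (world z) of each of housing_1_mid, housing_2_mid below 0.024 m) or (distance between slug_metal and housing_1_mid below 0.05 m and x of housing_1_mid in the frame of tray between -0.02 and 0.02 m and y of housing_1_mid in the frame of tray between -0.02 and 0.02 m and z of housing_1_mid in the frame of tray between 0.019 and 0.029 m and angle between each of housing_1_mid, housing_0_mid, housing_2_mid's own z axis and vertical below 0.06 rad and linear speed of housing_1 below 0.02 m/s and distance of each of housing_0_mid, housing_2_mid from where it was at the start of the episode below 0.04 m and height (world z) of each of housing_0_mid, housing_2_mid below 0.024 m) or (distance between slug_metal and housing_2_mid below 0.05 m and x of housing_2_mid in the frame of tray between -0.02 and 0.02 m and y of housing_2_mid in the frame of tray between -0.02 and 0.02 m and z of housing_2_mid in the frame of tray between 0.019 and 0.029 m and angle between each of housing_2_mid, housing_0_mid, housing_1_mid's own z axis and vertical below 0.06 rad and linear speed of housing_2 below 0.02 m/s and distance of each of housing_0_mid, housing_1_mid from where it was at the start of the episode below 0.04 m and height (world z) of each of housing_0_mid, housing_1_mid below 0.024 m))); the robot touches nothing.
It fails at once if the loose piece is knocked hard (over 25 N) inside its housing (contact force between slug_metal and housing_0 above 25 N or contact force between slug_metal and housing_1 above 25 N or contact force between slug_metal and housing_2 above 25 N).
It fails at once if a housing is set down or knocked on the tray with more than 70 N (contact force between any of housing_0, housing_1, housing_2 and tray above 70 N).
It fails at once if another thing on the bench is shifted more than 30 mm (distance of any of cutter, tape, heatsink, marker, banana, stick from where it was at the start of the episode above 0.03 m).
It also fails if it takes over 72 s, if anything falls off the work surface, if the arm or the gripper's body presses on something with over 40 N, if the wrist force passes 120 N, or if a joint passes its speed limit or range.

## Working session

There is one attempt and no reset: what is moved stays moved. The work goes in short steps, Python scripts to look and compute and a tool call to move; the robot and the scene stay as the last step left them, time stands still between calls to the robot, and variables do not carry over. Pictures are saved under pics/ and viewed, at most 10 in all, crops included, and the job is handed in when it is done.

Besides the shell and the picture viewer there is one more tool, called after "Emit:" by a JSON object that holds its "op" and its "data". carry_out: Moves the arm, as the interface text tells. Its arguments: {"type":"object","properties":{"series":{"type":"array","items":{"type":"array","items":{"type":"number"}}}},"required":["series"]}

```bash
mkdir -p pics; ls; python3 - <<'E'
from cell import env
import cv2
print(env.state())
for n in ("top","side"):
    p,d=env.read_camera(n); cv2.imwrite(f"pics/{n}0.png",p[:,:,::-1]); c=env.get_calibration(n); print(n,c)
print(env.get_calibration("wrist"))
E
```

```text
pics
{'t': 0.0, 'joints': array([-1.21059034e+00,  4.91549032e-01,  1.55944967e+00,  2.21181139e-06,
        1.09171799e+00, -1.05552990e-01]), 'qvel': array([ 0.00254035, -0.00016306,  0.00119645,  0.00063348,  0.00055237,
        0.00193902]), 'tau': array([ 5.25025716e-04, -6.12639713e+01, -2.58182842e+01,  6.92993123e-02,
        4.80543450e-02, -1.17344844e-04]), 'eef_pos': array([ 280.72185752, -558.36759724,  404.16810004]), 'tcp_rot': array([-3.14047508e+00, -1.20375954e-04,  4.65757892e-01]), 'ft_force': array([-0.06089746, -0.60373627, -0.46144261]), 'moment': array([ 0.01249512, -0.01807754, -0.03437003]), 'grip_force': 0.0, 'opening': 0.9986597540749095}
top {'intrinsics': array([[434.40256063,   0.        , 279.10520881],
       [  0.        , 434.40256063, 211.95000137],
       [  0.        ,   0.        ,   1.        ]]), 'D': array([-0.10354234,  0.        ,  0.        ,  0.        ,  0.        ]), 'cam_to_world': array([[ 4.30276337e-03,  9.80892352e-01, -1.94503674e-01,
         3.57369977e+02],
       [-9.99879617e-01,  1.32047597e-03, -1.54598653e-02,
         1.6
[... 702 characters left out ...]
27e+02],
       [ 0.00000000e+00,  0.00000000e+00,  0.00000000e+00,
         1.00000000e+00]])}
{'intrinsics': array([[328.58236064,   0.        , 282.7214438 ],
       [  0.        , 328.58236064, 206.87095802],
       [  0.        ,   0.        ,   1.        ]]), 'D': array([-0.04100499,  0.        ,  0.        ,  0.        ,  0.        ]), 'T_tool_cam': array([[-1.13729248e-03,  9.63452802e-01,  2.67875728e-01,
         7.58945154e+01],
       [ 9.99999098e-01,  1.28721090e-03, -3.84041866e-04,
         5.04476371e-01],
       [-7.14818771e-04,  2.67875050e-01, -9.63453396e-01,
         1.97652802e+01],
       [ 0.00000000e+00,  0.00000000e+00,  0.00000000e+00,
         1.00000000e+00]])}
```

View pics/top0.png

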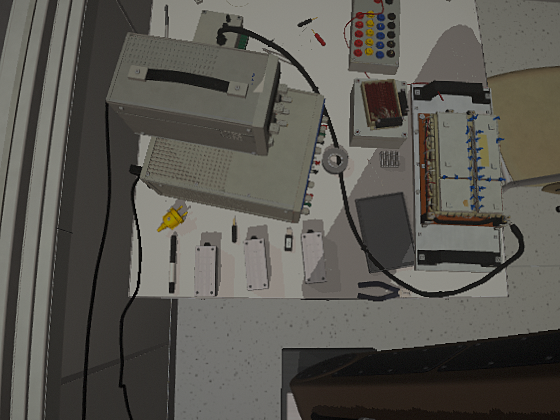

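View pics/side0.png

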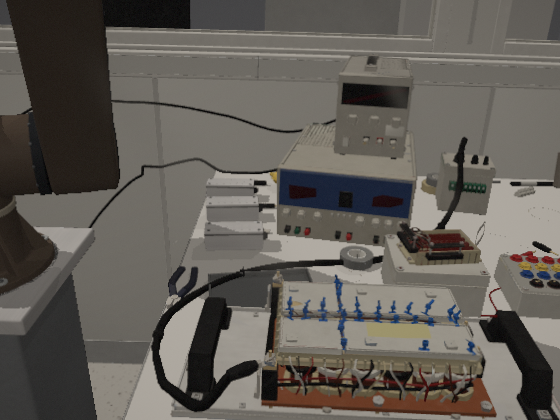

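The top view shows three housings at about (206,270), (257,263) and (314,257), with the tray at (385,232). The side view shows the supply behind the housings and a cable running past the tray. Next I measure them.

```bash
cat > h.py <<'E'
from cell import env
import cv2, numpy as np
from scipy.spatial.transform import Rotation as R
def cloud(name):
    s=env.state(); p,d=env.read_camera(name); c=env.get_calibration(name)
    if name=="wrist":
        T=np.eye(4); T[:3,:3]=R.from_euler("xyz",s["tcp_rot"]).as_matrix(); T[:3,3]=s["eef_pos"]; T=T@c["T_tool_cam"]
    else: T=c["cam_to_world"]
    h,w=d.shape; uv=np.stack(np.meshgrid(np.arange(w),np.arange(h)),-1).reshape(-1,1,2).astype(float)
    n=cv2.undistortPoints(uv,c["intrinsics"],c["D"]).reshape(h,w,2)
    P=np.stack([n[...,0]*d,-n[...,1]*d,-d],-1)
    W=P@T[:3,:3].T+T[:3,3]; W[d==0]=np.nan
    return p,W
def tops(W,lo,hi,box,minA=300):
    m=((W[...,2]>lo)&(W[...,2]<hi)&(W[...,0]>box[0])&(W[...,0]<box[1])&(W[...,1]>box[2])&(W[...,1]<box[3])).astype(np.uint8)
    m=cv2.morphologyEx(m,cv2.MORPH_OPEN,np.ones((3,3)))
    n,l,st,ce=cv2.connectedComponentsWithStats(m)
    for i in range(1,n):
        if st[i,4]>minA:
            q=W[l==i]; r=cv2.minAreaRect(q[:,:2].astype(np.float32))
            print("px",ce[i].round(),"n",st[i,4],"rect",np.round(r[0],1),np.round(r[1],1),round(r[2],1),"zmed",round(float(np.median(q[:,2])),1))
E
python3 - <<'E'
from h import *
p,W=cloud("top")
print("bench z",[np.round(W[r,c],1) for r,c in ((285,150),(285,230),(285,285),(280,340))])
print("housings"); tops(W,32,48,(300,560,0,450))
print("tray pts",[ (rc,np.round(W[rc],1)) for rc in ((232,385),(200,361),(194,400),(268,412),(272,372))])
print("tray rim"); tops(W,7,18,(300,620,-200,60),40)
print("cable",[ (rc,np.round(W[rc],1)) for rc in ((200,342),(225,348),(250,361),(270,378),(290,415))])
m=cv2.resize(p[150:310,140:430],None,fx=2.7,fy=2.7,interpolation=cv2.INTER_CUBIC); cv2.imwrite("pics/crop.png",m[:,:,::-1])
E
```

```text
bench z [array([383.5, 476. ,   1. ]), array([385.6, 288.6,   2.2]), array([386.3, 162.3,   1. ]), array([397.8,  36. ,   1.9])]
housings
px [313. 257.] n 1024 rect [447.8  98.6] [113.2  46.2] 5.2 zmed 40.8
px [256. 264.] n 1053 rect [432.4 227.7] [112.7  46.5] 5.6 zmed 40.8
px [205. 271.] n 1076 rect [415.6 341.7] [111.4  47.4] 0.6 zmed 40.6
tray pts [((232, 385), array([509. , -71.8,   3.4])), ((200, 361), array([586.1, -18. ,   1.7])), ((194, 400), array([ 599.8, -111. ,    7.1])), ((268, 412), array([nan, nan, nan])), ((272, 372), array([415.4, -36.3,  12.3]))]
tray rim
px [343. 194.] n 70 rect [599.5  25.1] [38.  10.7] 5.2 zmed 11.9
px [418. 205.] n 76 rect [ 573.2 -150.1] [46.4 10.3] 2.0 zmed 14.1
px [386. 263.] n 698 rect [445.5 -70.3] [304.8  61.1] 46.7 zmed 12.4
px [428. 236.] n 584 rect [ 505.2 -172.3] [57. 78.] 87.3 zmed 14.1
px [429. 267.] n 131 rect [ 425.  -166.5] [64.7 12. ] 89.8 zmed 14.0
px [383. 286.] n 118 rect [384.7 -61.7] [58.4 14.4] 72.2 zmed 9.6
px [396. 294.] n 64 rect [366.3 -88.8] [12.6 32.7] 19.9 zmed 9.9
px [365. 297.] n 67 rect [359.8 -18.2] [31.6 11.3] 77.5 zmed 9.5
px [380. 299.] n 61 rect [354.3 -52.7] [10.8 31.4] 7.7 zmed 9.4
cable [((200, 342), array([586.7,  26.8,  -1.4])), ((225, 348), array([525.9,  14.6,   1.9])), ((250, 361), array([466.9, -14.2,   2.3])), ((270, 378), array([420.1, -51. ,   9. ])), ((290, 415), array([ 374.1, -133.4,   13.8]))]
```

View pics/crop.png

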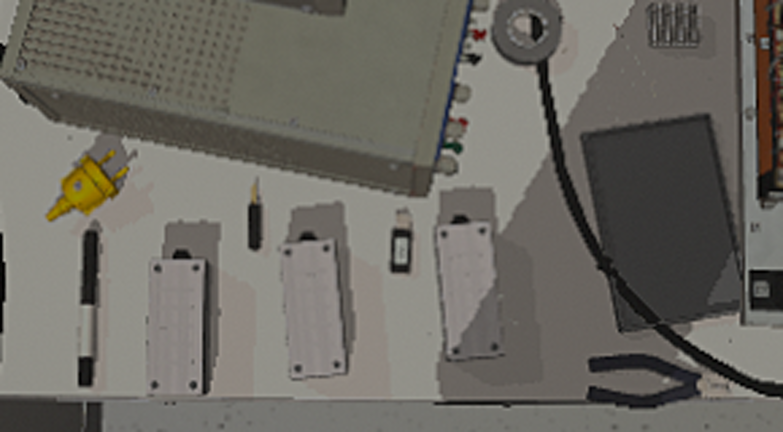

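The stubs (black tabs) are at the far (+x) ends. The tray lies at about crop (663,221), and the cable crosses its near-left corner. Next: tray fit, obstacle heights and move numbers.

```bash
cat >> h.py <<'E'
def rel(x,y,zg,yawdeg,s=None):
    "shift (m) and turn (deg) from present pose to grasp point x,y,zg (mm), tool down"
    s=s or env.state(); M=R.from_euler("xyz",s["tcp_rot"]).as_matrix()
    t=M.T@(np.array([x,y,zg+171])-s["eef_pos"])/1000
    turn=-(yawdeg-np.degrees(s["tcp_rot"][2])); turn=(turn+180)%360-180
    return np.round(t,4),round(turn,2)
def mom(n=6):
    "mean moment in tool-yaw axes, N m, over n readings"
    L=[];F=[]
    for _ in range(n):
        env.read_camera("side"); s=env.state(); y=s["tcp_rot"][2]; m=s["moment"]
        L.append([m[0]*np.cos(y)+m[1]*np.sin(y),-m[0]*np.sin(y)+m[1]*np.cos(y),m[2]]); F.append(s["ft_force"])
    print("t",round(s["t"],2),"mom along/across",np.mean(L,0).round(4),"+-",(np.std(L,0)/n**.5).round(4),"F",np.mean(F,0).round(2),"pos",s["eef_pos"].round(1),"rot",np.degrees(s["tcp_rot"]).round(1),"open",round(s["opening"],3),"grip",s["grip_force"])
E
python3 - <<'E'
from h import *
p,W=cloud("top"); g=p.astype(int)
X,Y,Z=W[...,0],W[...,1],W[...,2]
for x0 in range(350,750,50):
    print(x0,[int(np.nanmax(np.where((X>=x0)&(X<x0+50)&(Y>=y0)&(Y<y0+50),Z,-1))) for y0 in range(-250,450,50)])
seed=p[232,385].astype(int); print("seed",seed)
b=((X>390)&(X<610)&(Y>-150)&(Y<10)&(abs(g-seed).max(-1)<14)).astype(np.uint8)
n,l,st,_=cv2.connectedComponentsWithStats(b); m=l==l[232,385]
q=W[m]; q=q[np.abs(q[:,2]-4)<6]
print(len(q),cv2.minAreaRect(q[:,:2].astype(np.float32)),np.median(q,0))
# tray outline corners: rim plane z=12 rays
c=env.get_calibration("top"); T=c["cam_to_world"]
px=np.array([[582,133],[708,115],[743,305],[620,330]])/2.7+[140,150]
u=cv2.undistortPoints(px.reshape(-1,1,2),c["intrinsics"],c["D"]).reshape(-1,2)
d=np.c_[u[:,0],-u[:,1],-np.ones(4)]@T[:3,:3].T; P=T[:3,3]+d*((12-T[2,3])/d[:,2])[:,None]
print(P.round(1),P.mean(0).round(1),np.linalg.norm(np.roll(P,-1,0)-P,axis=1).round(1))
s=env.state()
print(rel(480,-100,250,5.2),rel(447.8,98.6,150,5.2),rel(447.8,98.6,25,5.2))
E
```

```text
350 [17, 26, 16, 15, 13, 6, 44, 43, 39, 44, 5, 44, 45, 17]
400 [67, 67, 32, 17, 17, 6, 46, 46, 5, 45, 41, 45, 44, 18]
450 [67, 68, 28, 9, 19, 14, 45, 45, 14, 45, 45, 44, 44, 18]
500 [109, 97, 91, 9, 16, 16, 44, 158, 160, 156, 15, 6, 30, 43]
550 [112, 98, 24, 16, 16, 16, 37, 157, 157, 160, 159, 160, 159, 158]
600 [114, 114, 26, 14, 6, 22, 71, 158, 319, 324, 319, 158, 159, 159]
650 [110, 99, 25, 25, 6, 25, 156, 158, 321, 332, 332, 324, 323, 324]
700 [113, 100, 82, 131, 128, 81, 157, 197, 323, 336, 337, 341, 339, 335]
seed [55 54 53]
2951 ((506.626953125, -75.76676940917969), (187.432861328125, 120.38278198242188), 9.715304374694824) [516.01292442 -73.84273517   4.95888838]
[[ 585.6   -3.4   12. ]
 [ 602.  -115.1   12. ]
 [ 435.7 -137.2   12. ]
 [ 414.9  -30.9   12. ]] [509.5 -71.7  12. ] [112.9 167.8 108.3 172.9]
(array([ 0.3839, -0.3201, -0.0164]), np.float64(21.49)) (array([ 0.4444, -0.5119,  0.0837]), np.float64(21.49)) (array([ 0.4443, -0.5119,  0.2087]), np.float64(21.49))
```

Emit:
{"op": "carry_out", "data": {"series": [[0.038,-0.032,-0.002,2.4,1],[0.085,-0.071,-0.003,4.8,1],[0.128,-0.107,-0.005,7.2,0.9],[0.171,-0.142,-0.007,9.6,0.8],[0.213,-0.178,-0.009,12,0.7],[0.256,-0.213,-0.01,14.4,0.7],[0.3,-0.249,-0.012,16.8,0.7],[0.342,-0.284,-0.014,19.2,0.7],[0.384,-0.32,-0.01,21.5,0.7],[0.4,-0.37,0.015,21.5,0.7],[0.415,-0.42,0.04,21.5,0.7],[0.43,-0.465,0.065,21.5,0.7],[0.444,-0.512,0.084,21.5,0.7],[0.444,-0.512,0.084,21.5,0.7],[0.444,-0.512,0.084,21.5,0.7]]}}

```text
t: 2.08
eef_pos: [447.7, 98.3, 320.9]
tcp_rot: [3.141, -0.0, 0.091]
ft_force: [0.1, -0.6, -0.1]
opening: 0.698
grip_force: 0.0
```

```bash
python3 - <<'E'
from h import *
s=env.state(); print(s["t"],s["eef_pos"],np.degrees(s["tcp_rot"]),s["opening"],s["joints"])
p,W=cloud("wrist"); cv2.imwrite("pics/w1.png",p[:,:,::-1])
tops(W,30,48,(300,560,0,300))
print(rel(446,98.6,24,5.2))
mom(4)
E
```

```text
2.075 [447.68523657  98.34914104 320.88865556] [ 1.79989554e+02 -1.75300290e-02  5.23072427e+00] 0.6980136755106957 [ 7.20071805e-02  3.79482946e-01  2.04921402e+00 -2.69773469e-04
  7.12586288e-01  1.55171428e+00]
px [280. 205.] n 7213 rect [448.3 100.3] [112.5  46.1] 5.3 zmed 40.3
px [126. 201.] n 6603 rect [439.3 229.9] [100.9  47.4] 6.2 zmed 40.1
(array([-0.0018, -0.0009,  0.1261]), np.float64(-0.04))
t 2.33 mom along/across [ 0.0303  0.0155 -0.0021] +- [0.0077 0.0252 0.0036] F [ 0.21 -0.17 -0.24] pos [447.7  97.6 321. ] rot [180.   -0.    5.1] open 0.698 grip 0.0
```

View pics/w1.png

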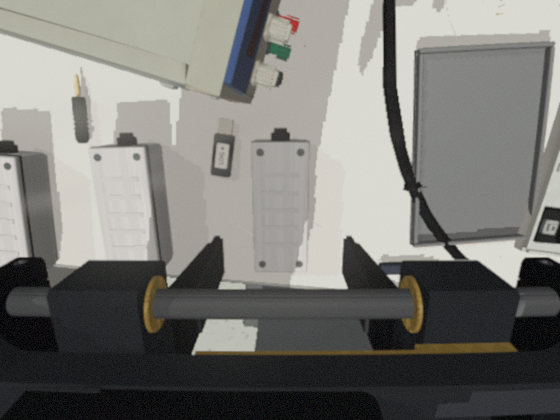

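The wrist view shows housing A centred at (280,205) between the fingers. The stick is clear to the left at (222,155). Descend and grasp.

Emit:
{"op": "carry_out", "data": {"series": [[-0.001,-0.002,0.03,0,0.7],[-0.001,-0.002,0.06,0,0.7],[-0.001,-0.002,0.09,0,0.7],[-0.001,-0.002,0.115,0,0.7],[-0.001,-0.002,0.126,0,0.7],[-0.001,-0.002,0.126,0,0.7],[-0.001,-0.002,0.126,0,0.3],[-0.001,-0.002,0.126,0,0.3],[-0.001,-0.002,0.126,0,0.3],[-0.001,-0.002,0.126,0,0.3],[-0.001,-0.002,0.12,0,0.3],[-0.001,-0.002,0.11,0,0.3],[-0.001,-0.002,0.09,0,0.3],[-0.001,-0.002,0.06,0,0.3],[-0.001,-0.002,0.03,0,0.3],[-0.001,-0.002,0.0,0,0.3],[-0.001,-0.002,-0.02,0,0.3],[-0.001,-0.002,-0.03,0,0.3],[-0.001,-0.002,-0.03,0,0.3]]}}

```text
t: 4.7
eef_pos: [446.1, 100.4, 351.1]
tcp_rot: [3.141, -0.001, 0.091]
ft_force: [-0.1, 0.6, -3.0]
opening: 0.481
grip_force: 30.0
```

```bash
python3 - <<'E'
import re
t=open('h.py').read()
t=t.replace('F.append(s["ft_force"])','F.append(s["ft_force"]); Q.append(s["tau"])').replace('L=[];F=[]','L=[];F=[];Q=[]').replace('"F",np.mean','"tau",np.mean(Q,0).round(3),"+-",(np.std(Q,0)/n**.5).round(3),"F",np.mean')
open('h.py','w').write(t)
E
python3 - <<'E'
from h import *
mom(6)
print(rel(490,-73,180,9))
E
```

```text
t 5.0 mom along/across [ 0.0321  0.0172 -0.0186] +- [0.0095 0.0088 0.0101] tau [ 2.7000e-02 -4.5927e+01 -2.0580e+01  2.7000e-02 -6.6000e-02 -0.0000e+00] +- [0.005 0.154 0.082 0.    0.011 0.   ] F [ 0.09 -0.16 -2.83] pos [446.3 100.4 350.1] rot [1.8e+02 1.0e-01 5.2e+00] open 0.483 grip 29.995700865983963
(array([ 0.0278,  0.1766, -0.0009]), np.float64(-3.81))
```

Emit:
{"op": "carry_out", "data": {"series": [[0,0.005,0,0,0.3],[0,0.017,0,-0.5,0.3],[0,0.035,0,-1,0.3],[0,0.06,0,-1.5,0.3],[0,0.088,0,-2,0.3],[0,0.117,0,-2.5,0.3],[0,0.142,0,-3,0.3],[0,0.16,0,-3.5,0.3],[0,0.172,0,-3.8,0.3],[0,0.177,0,-3.8,0.3],[0,0.177,0,-3.8,0.3],[0,0.177,0,-3.8,0.3]]}}

```text
t: 6.5
eef_pos: [462.2, -75.5, 350.7]
tcp_rot: [-3.142, 0.0, 0.157]
ft_force: [-0.7, -0.3, -3.2]
opening: 0.484
grip_force: 30.0
```

```bash
python3 - <<'E'
from h import *
mom(8)
E
```

```text
t 6.9 mom along/across [ 0.028   0.0034 -0.0052] +- [0.0099 0.0096 0.0049] tau [-3.1000e-02 -4.6550e+01 -2.0685e+01  5.0000e-02 -5.9000e-02  2.0000e-03] +- [0.031 0.01  0.003 0.001 0.    0.   ] F [-0.04 -0.2  -2.62] pos [462.3 -75.8 350.7] rot [180.  -0.   9.] open 0.483 grip 29.995596930384636
```

Emit:
{"op": "carry_out", "data": {"series": [[0.006,0,0,0,0.3],[0.018,0,0,0,0.3],[0.036,0,0,0,0.3],[0.06,0,0,0,0.3],[0.09,0,0,0,0.3],[0.125,0,0,0,0.3],[0.125,0,0,0,0.3],[0.125,0,0,0,0.3],[0.125,0,0,0,0.3]]}}

```text
t: 8.02
eef_pos: [585.3, -56.4, 350.7]
tcp_rot: [-3.142, 0.0, 0.157]
ft_force: [0.4, 0.3, -3.1]
opening: 0.488
grip_force: 30.0
```

```bash
python3 - <<'E'
from h import *
mom(8)
E
```

```text
t 8.43 mom along/across [0.0118 0.0194 0.0201] +- [0.0047 0.0104 0.0057] tau [ 2.8000e-02 -6.0206e+01 -2.3662e+01  5.1000e-02 -6.5000e-02 -0.0000e+00] +- [0.016 0.051 0.005 0.    0.    0.   ] F [-0.19 -0.06 -2.55] pos [585.7 -56.4 350.8] rot [180.  -0.   9.] open 0.483 grip 29.99569058418274
```

Emit:
{"op": "carry_out", "data": {"series": [[-0.008,0,0,0,0.3],[-0.024,0,0,0,0.3],[-0.048,0,0,0,0.3],[-0.08,0,0,0,0.3],[-0.122,0,0,0,0.3],[-0.122,0,0,0,0.3],[-0.122,0,0,0,0.3],[-0.122,0,0,0,0.3],[-0.122,0,0,0,0.3]]}}

```text
t: 9.55
eef_pos: [465.7, -75.4, 350.6]
tcp_rot: [3.142, -0.0, 0.157]
ft_force: [-0.1, -0.0, -3.5]
opening: 0.484
grip_force: 30.0
```

```bash
python3 - <<'E'
from h import *
mom(3); print(env.state()["joints"].round(3))
E
```

```text
t 9.7 mom along/across [-0.0114  0.0173 -0.0122] +- [0.0098 0.0135 0.0088] tau [-6.0000e-03 -4.6962e+01 -2.0800e+01  5.0000e-02 -6.1000e-02  1.0000e-03] +- [0.008 0.024 0.004 0.    0.    0.   ] F [ 0.22 -0.82 -2.47] pos [465.4 -75.4 350.6] rot [180.   0.   9.] open 0.479 grip 29.995692372322083
[-0.301  0.349  1.988 -0.     0.805  1.113]
```

Emit:
{"op": "carry_out", "data": {"series": [[0.008,0,0,0,0.3],[0.024,0,0,0,0.3],[0.048,0,0,0,0.3],[0.08,0,0,0,0.3],[0.122,0,0,0,0.3],[0.104,0,0,0,0.3],[0.092,0,0,0,0.3],[0.084,0,0,0,0.3],[0.08,0,0,0,0.3],[0.08,0,0,0,0.3],[0.08,0,0,0,0.3]]}}

```text
t: 11.08
eef_pos: [544.5, -63.0, 350.9]
tcp_rot: [3.141, -0.0, 0.157]
ft_force: [0.1, -0.4, -1.9]
opening: 0.48
grip_force: 30.0
```

```bash
python3 - <<'E'
from h import *
mom(3); print(env.state()["joints"].round(3))
E
```

```text
t 11.22 mom along/across [ 0.0117  0.0101 -0.0168] +- [0.0352 0.0123 0.0152] tau [-3.5000e-02 -5.5826e+01 -2.2658e+01  5.0000e-02 -6.4000e-02  1.0000e-03] +- [0.005 0.016 0.01  0.    0.    0.   ] F [ 0.57 -0.29 -3.03] pos [544.4 -62.9 350.7] rot [180.  -0.   9.] open 0.485 grip 29.99565616250038
[-0.236  0.446  1.81  -0.     0.885  1.178]
```

A's torque shows only a slight dependence on pose, so it is sound. Put it back.

```bash
python3 - <<'E'
from h import *
print(rel(446.3,100.4,180,5.2), rel(446.3,100.4,24,5.2))
E
```

```text
(array([-0.0714, -0.1767, -0.0003]), np.float64(3.79)) (array([-0.0714, -0.1767,  0.1557]), np.float64(3.79))
```

Emit:
{"op": "carry_out", "data": {"series": [[-0.003,-0.006,0,0,0.3],[-0.01,-0.022,0,0.8,0.3],[-0.02,-0.05,0,1.6,0.3],[-0.034,-0.085,0,2.4,0.3],[-0.048,-0.12,0,3.2,0.3],[-0.06,-0.15,0.005,3.8,0.3],[-0.068,-0.17,0.02,3.8,0.3],[-0.0715,-0.177,0.045,3.8,0.3],[-0.0715,-0.177,0.08,3.8,0.3],[-0.0715,-0.177,0.115,3.8,0.3],[-0.0715,-0.177,0.138,3.8,0.3],[-0.0715,-0.177,0.148,3.8,0.3],[-0.0715,-0.177,0.153,3.8,0.3],[-0.0715,-0.177,0.1555,3.8,0.3],[-0.0715,-0.177,0.1555,3.8,0.3],[-0.0715,-0.177,0.1555,3.8,0.7],[-0.0715,-0.177,0.1555,3.8,0.7],[-0.0715,-0.177,0.1555,3.8,0.7],[-0.0715,-0.177,0.12,3.8,0.7],[-0.0715,-0.177,0.065,3.8,0.7]]}}

```text
t: 13.72
eef_pos: [445.9, 100.6, 285.9]
tcp_rot: [3.142, 0.003, 0.09]
ft_force: [0.6, 0.1, 1.3]
opening: 0.7
grip_force: 0.0
```

```bash
python3 - <<'E'
from h import *
p,W=cloud("wrist"); tops(W,30,48,(300,560,0,300))
p,W=cloud("top"); tops(W,32,48,(300,560,0,450))
print(rel(432,229,110,5.8), rel(432,229,24,5.8))
E
```

```text
px [282. 213.] n 9371 rect [448.7 100.7] [111.6  46.2] 5.4 zmed 40.3
px [106. 202.] n 7576 rect [445.8 230.6] [87.7 47.6] 5.5 zmed 40.2
px [256. 264.] n 1056 rect [432.3 227.8] [112.6  46.5] 5.8 zmed 40.8
px [205. 271.] n 1074 rect [415.5 341.3] [111.5  47.6] 0.3 zmed 40.5
(array([-0.0028, -0.129 ,  0.0088]), np.float64(-0.6)) (array([-0.0035, -0.129 ,  0.0948]), np.float64(-0.6))
```

Emit:
{"op": "carry_out", "data": {"series": [[-0.001,-0.03,0,-0.3,0.7],[-0.002,-0.08,0,-0.6,0.7],[-0.003,-0.115,0,-0.6,0.7],[-0.003,-0.129,0.02,-0.6,0.7],[-0.003,-0.129,0.05,-0.6,0.7],[-0.003,-0.129,0.075,-0.6,0.7],[-0.003,-0.129,0.091,-0.6,0.7],[-0.003,-0.129,0.091,-0.6,0.7],[-0.003,-0.129,0.091,-0.6,0.3],[-0.003,-0.129,0.091,-0.6,0.3],[-0.003,-0.129,0.091,-0.6,0.3],[-0.003,-0.129,0.091,-0.6,0.3],[-0.003,-0.129,0.084,-0.6,0.3],[-0.003,-0.129,0.07,-0.6,0.3],[-0.003,-0.129,0.045,-0.6,0.3],[-0.003,-0.129,0.01,-0.6,0.3],[-0.003,-0.129,-0.03,-0.6,0.3],[-0.003,-0.129,-0.055,-0.6,0.3],[-0.003,-0.129,-0.065,-0.6,0.3],[-0.003,-0.129,-0.065,-0.6,0.3]]}}

```text
t: 16.32
eef_pos: [431.1, 228.8, 351.0]
tcp_rot: [-3.142, -0.001, 0.101]
ft_force: [0.1, -0.5, -3.0]
opening: 0.482
grip_force: 30.0
```

```bash
python3 - <<'E'
from h import *
mom(3); print(rel(462,-75.5,180,9),rel(432,229,24,5.8))
E
```

```text
t 16.48 mom along/across [ 0.0233  0.0084 -0.004 ] +- [0.0237 0.0015 0.0005] tau [ 4.3000e-02 -5.0335e+01 -2.1685e+01  1.0000e-02 -5.8000e-02 -0.0000e+00] +- [0.005 0.173 0.112 0.    0.017 0.   ] F [ 0.31  0.06 -3.3 ] pos [431.2 228.8 349.8] rot [1.8e+02 1.0e-01 5.8e+00] open 0.478 grip 29.999584928154945
(array([-1.000e-04,  3.059e-01, -1.100e-03]), np.float64(-3.21)) (array([ 0.0011, -0.0002,  0.1548]), np.float64(-0.01))
```

Emit:
{"op": "carry_out", "data": {"series": [[0,0.007,0,0,0.3],[0,0.022,0,-0.3,0.3],[0,0.045,0,-0.6,0.3],[0,0.075,0,-0.9,0.3],[0,0.11,0,-1.2,0.3],[0,0.148,0,-1.5,0.3],[0,0.186,0,-1.8,0.3],[0,0.222,0,-2.2,0.3],[0,0.253,0,-2.6,0.3],[0,0.278,0,-2.9,0.3],[0,0.295,0,-3.2,0.3],[0,0.306,0,-3.2,0.3],[0,0.306,0,-3.2,0.3],[0,0.306,0,-3.2,0.3],[0,0.306,0,-3.2,0.3]]}}

```text
t: 18.35
eef_pos: [462.1, -75.1, 350.7]
tcp_rot: [3.142, 0.0, 0.158]
ft_force: [0.3, -0.6, -4.1]
opening: 0.485
grip_force: 30.0
```

```bash
python3 - <<'E'
from h import *
mom(3)
E
```

```text
t 18.5 mom along/across [ 0.051   0.0083 -0.0204] +- [0.0107 0.0032 0.013 ] tau [-6.1000e-02 -4.6807e+01 -2.0830e+01  4.9000e-02 -5.9000e-02  3.0000e-03] +- [0.028 0.009 0.    0.    0.    0.   ] F [ 0.03 -0.15 -3.17] pos [462.2 -75.2 350.8] rot [180.  -0.   9.] open 0.481 grip 29.999730214476585
```

Emit:
{"op": "carry_out", "data": {"series": [[0.008,0,0,0,0.3],[0.024,0,0,0,0.3],[0.048,0,0,0,0.3],[0.08,0,0,0,0.3],[0.122,0,0,0,0.3],[0.104,0,0,0,0.3],[0.092,0,0,0,0.3],[0.084,0,0,0,0.3],[0.08,0,0,0,0.3],[0.08,0,0,0,0.3],[0.08,0,0,0,0.3]]}}

```text
t: 19.88
eef_pos: [541.4, -63.1, 350.9]
tcp_rot: [3.141, -0.001, 0.157]
ft_force: [0.0, -1.2, -3.4]
opening: 0.484
grip_force: 30.0
```

```bash
python3 - <<'E'
from h import *
mom(3)
E
```

```text
t 20.02 mom along/across [ 0.0267  0.0183 -0.0005] +- [0.0236 0.0106 0.0168] tau [-3.6000e-02 -5.5810e+01 -2.2757e+01  5.0000e-02 -6.4000e-02  1.0000e-03] +- [0.004 0.015 0.01  0.    0.    0.   ] F [ 0.14  0.03 -3.26] pos [541.4 -63.  350.7] rot [180.  -0.   9.] open 0.485 grip 29.999682381749153
```

B shows the same as A, so it is sound too. Put it back.

```bash
python3 - <<'E'
from h import *
print(rel(431.2,228.8,180,5.8), rel(431.2,228.8,24,5.8))
E
```

```text
(array([-6.320e-02, -3.054e-01, -3.000e-04]), np.float64(3.19)) (array([-0.0632, -0.3055,  0.1557]), np.float64(3.19))
```

Emit:
{"op": "carry_out", "data": {"series": [[-0.008,-0.003,0,0,0.3],[-0.025,-0.015,0,0,0.3],[-0.045,-0.037,0,0.5,0.3],[-0.058,-0.068,0,1,0.3],[-0.063,-0.105,0,1.5,0.3],[-0.063,-0.145,0,2,0.3],[-0.063,-0.185,0,2.5,0.3],[-0.063,-0.224,0,3,0.3],[-0.063,-0.258,0,3.2,0.3],[-0.063,-0.284,0.01,3.2,0.3],[-0.063,-0.3,0.03,3.2,0.3],[-0.063,-0.3055,0.06,3.2,0.3],[-0.063,-0.3055,0.095,3.2,0.3],[-0.063,-0.3055,0.125,3.2,0.3],[-0.063,-0.3055,0.143,3.2,0.3],[-0.063,-0.3055,0.151,3.2,0.3],[-0.063,-0.3055,0.155,3.2,0.3],[-0.063,-0.3055,0.1555,3.2,0.3],[-0.063,-0.3055,0.1555,3.2,0.7],[-0.063,-0.3055,0.1555,3.2,0.7]]}}

```text
t: 22.52
eef_pos: [431.4, 228.9, 195.8]
tcp_rot: [-3.141, -0.001, 0.101]
ft_force: [0.6, -0.3, -0.3]
opening: 0.636
grip_force: 0.0
```

Emit:
{"op": "carry_out", "data": {"series": [[0,0,0,0,0.7],[0,0,-0.02,0,0.7],[0,0,-0.06,0,0.7],[0,0,-0.09,0,0.7],[0,0,-0.09,0,0.7]]}}

```text
t: 23.15
eef_pos: [431.4, 229.0, 287.1]
tcp_rot: [-3.141, -0.004, 0.101]
ft_force: [0.1, 0.1, -1.2]
opening: 0.698
grip_force: 0.0
```

```bash
python3 - <<'E'
from h import *
p,W=cloud("wrist"); tops(W,30,48,(300,560,0,450))
s=env.state();print(s["eef_pos"],np.degrees(s["tcp_rot"]),s["joints"].round(2))
print(rel(414,343,110,1),rel(414,343,24,1))
E
```

```text
px [17. 43.] n 1766 rect [540.  425.9] [31.9 38.2] 33.7 zmed 35.9
px [332.  62.] n 1409 rect [544.3 205.3] [145.6   3.2] 78.0 zmed 38.0
px [458. 200.] n 7872 rect [458.9 101.9] [90.5 47.7] 5.3 zmed 40.4
px [283. 214.] n 9128 rect [434.6 229.1] [109.7  46.3] 5.6 zmed 40.3
px [130. 204.] n 7245 rect [432.4 342.3] [83.8 47.2] 0.8 zmed 40.2
[431.19249957 228.85668987 285.83040856] [-1.79976795e+02 -1.13448830e-01  5.79240995e+00] [ 0.35  0.47  2.01 -0.    0.65  1.82]
(array([-0.0056, -0.1153,  0.0049]), np.float64(4.79)) (array([-0.0058, -0.1153,  0.0909]), np.float64(4.79))
```

Emit:
{"op": "carry_out", "data": {"series": [[-0.001,-0.03,0,1,0.7],[-0.003,-0.075,0,3,0.7],[-0.0055,-0.105,0,4.8,0.7],[-0.0055,-0.115,0.02,5,0.7],[-0.0055,-0.115,0.05,5,0.7],[-0.0055,-0.115,0.075,5,0.7],[-0.0055,-0.115,0.091,5,0.7],[-0.0055,-0.115,0.091,5,0.7],[-0.0055,-0.115,0.091,5,0.3],[-0.0055,-0.115,0.091,5,0.3],[-0.0055,-0.115,0.091,5,0.3],[-0.0055,-0.115,0.091,5,0.3],[-0.0055,-0.115,0.084,5,0.3],[-0.0055,-0.115,0.07,5,0.3],[-0.0055,-0.115,0.045,5,0.3],[-0.0055,-0.115,0.01,5,0.3],[-0.0055,-0.115,-0.03,5,0.3],[-0.0055,-0.115,-0.055,5,0.3],[-0.0055,-0.115,-0.065,5,0.3],[-0.0055,-0.115,-0.065,5,0.3]]}}

```text
t: 25.7
eef_pos: [414.0, 342.6, 350.5]
tcp_rot: [-3.141, -0.001, 0.014]
ft_force: [0.6, 0.0, -4.1]
opening: 0.481
grip_force: 30.0
```

```bash
python3 - <<'E'
from h import *
mom(3); print(rel(462,-75.5,180,9))
E
```

```text
t 25.85 mom along/across [0.032  0.0632 0.0159] +- [0.014  0.0047 0.0072] tau [ 4.3000e-02 -5.6325e+01 -2.3054e+01 -1.3000e-02 -6.7000e-02 -0.0000e+00] +- [0.004 0.186 0.12  0.    0.014 0.   ] F [-0.29 -0.38 -3.11] pos [414.1 342.6 349.2] rot [1.799e+02 1.000e-01 8.000e-01] open 0.484 grip 29.993090629577637
(array([ 0.0421,  0.4188, -0.0015]), np.float64(-8.21))
```

Emit:
{"op": "carry_out", "data": {"series": [[0,0.006,0,0,0.3],[0,0.02,0,-0.5,0.3],[0,0.042,0,-1,0.3],[0,0.07,0,-1.5,0.3],[0,0.103,0,-2,0.3],[0.003,0.14,0,-2.5,0.3],[0.006,0.178,0,-3,0.3],[0.01,0.217,0,-3.5,0.3],[0.014,0.256,0,-4,0.3],[0.019,0.294,0,-4.8,0.3],[0.024,0.33,0,-5.6,0.3],[0.03,0.362,0,-6.4,0.3],[0.035,0.388,0,-7.2,0.3],[0.039,0.406,0,-7.8,0.3],[0.041,0.416,0,-8.2,0.3],[0.042,0.419,0,-8.2,0.3],[0.042,0.419,0,-8.2,0.3],[0.042,0.419,0,-8.2,0.3],[0.042,0.419,0,-8.2,0.3]]}}

```text
t: 28.22
eef_pos: [461.9, -75.2, 350.3]
tcp_rot: [3.142, 0.0, 0.158]
ft_force: [0.0, 0.6, -3.5]
opening: 0.481
grip_force: 30.0
```

```bash
python3 - <<'E'
from h import *
mom(6)
E
```

```text
t 28.52 mom along/across [ 0.0107  0.0262 -0.0169] +- [0.0099 0.007  0.0054] tau [ 3.7000e-02 -4.7040e+01 -2.0915e+01  5.2000e-02 -6.4000e-02  2.0000e-03] +- [0.007 0.004 0.002 0.    0.    0.   ] F [-0.1  -0.24 -3.67] pos [462.  -75.6 350.2] rot [180.  -0.   9.] open 0.48 grip 29.992840960621834
```

Emit:
{"op": "carry_out", "data": {"series": [[0.008,0,0,0,0.3],[0.024,0,0,0,0.3],[0.048,0,0,0,0.3],[0.08,0,0,0,0.3],[0.122,0,0,0,0.3],[0.104,0,0,0,0.3],[0.092,0,0,0,0.3],[0.084,0,0,0,0.3],[0.08,0,0,0,0.3],[0.08,0,0,0,0.3],[0.08,0,0,0,0.3]]}}

```text
t: 29.9
eef_pos: [541.2, -63.2, 350.4]
tcp_rot: [3.141, -0.001, 0.157]
ft_force: [0.7, -0.7, -3.1]
opening: 0.483
grip_force: 30.0
```

```bash
python3 - <<'E'
from h import *
mom(6)
E
```

```text
t 30.2 mom along/across [0.0429 0.0562 0.0139] +- [0.0083 0.008  0.008 ] tau [-2.4000e-02 -5.6032e+01 -2.2897e+01  6.3000e-02 -1.0700e-01  1.0000e-03] +- [0.006 0.019 0.006 0.    0.    0.   ] F [ 0.15  0.16 -3.88] pos [541.1 -63.1 350.2] rot [180.  -0.   9.] open 0.483 grip 29.992810785770416
```

The piece in C slid: the level torque changed by about 0.04 N m. C goes into the tray.

```bash
python3 - <<'E'
from h import *
print(rel(510,-74.5,130,8.7), rel(510,-74.5,28,8.7))
p,W=cloud("wrist"); cv2.imwrite("pics/w2.png",p[:,:,::-1])
E
```

```text
(array([-0.0325,  0.0064,  0.0492]), np.float64(0.29)) (array([-0.0325,  0.0064,  0.1512]), np.float64(0.29))
```

View pics/w2.png

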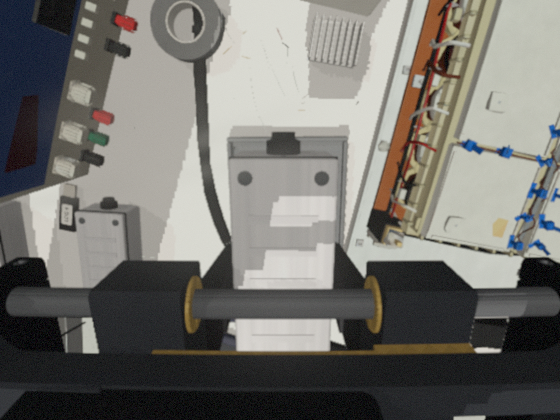

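The housing hangs level over the tray, and the tray's far corners show at about (230,138) and (347,136). I check the tray centre by ray from these.

```bash
python3 - <<'E'
from h import *
s=env.state(); c=env.get_calibration("wrist"); T=np.eye(4); T[:3,:3]=R.from_euler("xyz",s["tcp_rot"]).as_matrix(); T[:3,3]=s["eef_pos"]; T=T@c["T_tool_cam"]
px=np.array([[230.,138],[347.,136]]); u=cv2.undistortPoints(px.reshape(-1,1,2),c["intrinsics"],c["D"]).reshape(-1,2)
d=np.c_[u[:,0],-u[:,1],-np.ones(2)]@T[:3,:3].T; P=T[:3,3]+d*((12-T[2,3])/d[:,2])[:,None]
v=P[0]-P[1]; v[2]=0; L=np.linalg.norm(v); v/=L; x=np.array([v[1],-v[0],0])
print(P.round(1),L,np.degrees(np.arctan2(x[1],x[0])),P.mean(0)-88*x)
E
```

```text
[[ 588.3   -5.3   12. ]
 [ 607.5 -115.1   12. ]] 111.45723883931714 9.900843676700157 [511.21018671 -75.37915653  12.        ]
```

Emit:
{"op": "carry_out", "data": {"series": [[-0.003,0.001,0,0,0.3],[-0.01,0.002,0.01,0.3,0.3],[-0.02,0.004,0.03,0.3,0.3],[-0.028,0.006,0.055,0.3,0.3],[-0.032,0.006,0.08,0.3,0.3],[-0.0325,0.006,0.1,0.3,0.3],[-0.0325,0.006,0.11,0.3,0.3],[-0.0325,0.006,0.11,0.3,0.3]]}}

```text
t: 31.25
eef_pos: [509.7, -74.2, 239.7]
tcp_rot: [-3.141, 0.001, 0.151]
ft_force: [0.4, -0.2, -2.7]
opening: 0.481
grip_force: 30.0
```

Emit:
{"op": "carry_out", "data": {"series": [[0.001,0.001,0.01,0,0.3],[0.001,0.001,0.02,0,0.3],[0.001,0.001,0.029,0,0.3],[0.001,0.001,0.035,0,0.3],[0.001,0.001,0.037,0,0.3],[0.001,0.001,0.039,0,0.3],[0.001,0.001,0.0405,0,0.3],[0.001,0.001,0.0415,0,0.3],[0.001,0.001,0.0415,0,0.3]]}}

```text
t: 32.38
eef_pos: [511.0, -75.0, 198.9]
tcp_rot: [3.141, -0.0, 0.152]
ft_force: [-2.0, -0.4, -1.1]
opening: 0.485
grip_force: 30.0
```

```bash
python3 - <<'E'
from h import *
mom(2)
E
```

```text
t 32.48 mom along/across [0.1309 0.0842 0.0243] +- [0.0047 0.0128 0.0055] tau [ 7.9000e-02 -5.7487e+01 -1.2397e+01  4.2000e-02 -2.5300e-01  1.5000e-02] +- [0.007 0.09  0.005 0.    0.007 0.   ] F [-1.76 -0.19  0.01] pos [511.  -75.  198.9] rot [180.   -0.    8.7] open 0.485 grip 29.99263823032379
```

The tool force went from −3.7 N to about 0, so the housing is on the tray floor. Release and rise.

Emit:
{"op": "carry_out", "data": {"series": [[0,0,0,0,0.58],[0,0,0,0,0.62],[0,0,0,0,0.62],[0,0,0,0,0.62],[0,0,-0.015,0,0.62],[0,0,-0.05,0,0.62],[0,0,-0.1,0,0.62],[0,0,-0.15,0,0.62],[-0.02,0,-0.18,0,0.62],[-0.04,0.0,-0.2,0,0.62],[-0.05,0.0,-0.21,0,0.62],[-0.05,0.0,-0.21,0,0.62]]}}

```text
t: 33.98
eef_pos: [461.2, -82.6, 409.5]
tcp_rot: [3.141, -0.001, 0.151]
ft_force: [0.6, -0.6, -0.0]
opening: 0.622
grip_force: 0.0
```

```bash
python3 - <<'E'
from h import *
p,W=cloud("wrist"); tops(W,30,52,(380,620,-130,140)); cv2.imwrite("pics/w3.png",p[:,:,::-1])
p,W=cloud("top"); tops(W,32,50,(300,620,60,450)); print(env.state()["opening"])
E
```

```text
px [107.  29.] n 395 rect [595.2 108.5] [21.4 17.5] 80.3 zmed 34.7
px [101.  62.] n 503 rect [562.5 115.3] [21.5 29.3] 76.5 zmed 33.7
px [282. 136.] n 4873 rect [516.8 -74.5] [116.5  46.7] 8.5 zmed 44.3
px [116. 173.] n 4485 rect [448.6 100.2] [112.4  47.9] 5.1 zmed 40.1
px [313. 257.] n 1018 rect [447.2  98.9] [112.8  46.5] 5.4 zmed 40.8
px [256. 264.] n 1045 rect [432.2 227. ] [112.9  46.3] 5.7 zmed 40.7
0.618764713438482
```

View pics/w3.png

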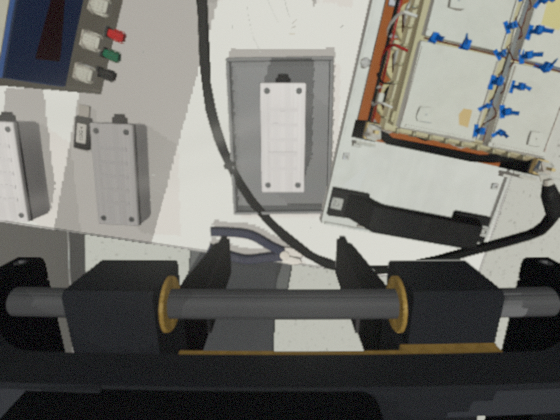

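The housing lies flat in the tray, centred: housing at (283,137), tray centre at about (282,136), top at 44 mm. The other two are within about 1 mm of where they started.

```bash
python3 -c "
from cell import env
print(env.job_done())"
```

```text
the job is handed in; nothing more can be done
None
```

The left-hand housing (largest y) held the loose piece and now lies flat and centred in the reject tray, the two sound ones are back where they lay, and the job is handed in; the hand-in returned no verdict.

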